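Bin the spent spray-line filter and ease the sprung flap shut

TASK

Put the spent brown filter cartridge into the red waste box, leaving the fresh white one where it stands. Then take the open flap by its yellow bar and ease it gently down until it is fully shut: it must not slam.

Things in the scene. Friction and masses are not known exactly. Their poses are not given: they have to be found in the camera images.
- spent: the spent filter cartridge: a brown upright cylinder with a black foot, 44 mm in diameter (45 mm over the ends), 62 mm tall, about 90 g, loose on the bench. Origin: centre of its underside, z up.
- fresh: the fresh filter cartridge: same shape and size as the spent one but white with a black foot, loose on the bench. To be left alone. Origin: centre of its underside.
- bin: the red open-topped steel waste box, bolted down: 130 mm (its x) by 180 mm (its y), 110 mm high, walls and floor 4 mm. Origin: centre of its underside, z up. The flap's hinge runs along its y at x = +65 mm, z = 116 mm; its front wall, with a yellow stripe, is at x = -65 mm.
- flap (a joint): angle of the red flap (130 mm from hinge to free edge, 186 wide, 6 thick, 0.5 kg), rad: 0 = shut (flat, 3 mm above the rim), growing as it opens; 1.95 = leaning back past upright on its stop, held there by its weight. It starts at 1.86 to 1.95. Brought forward past about 1.8 it falls shut: spring and weight pull at most 4 N at the bar, and it slams unless held back all the way.
- bar (a point): middle of the flap's yellow grip bar: round, 10 mm thick, 110 mm long, parallel to the bin's y, on a thin strut at each end, 40 mm beyond the flap's free edge. At flap angle a it is, in the bin's frame, at x = 65 - 170 cos a + 25 sin a, z = 116 + 170 sin a + 25 cos a (mm). Pinched from above (fingers closing along the bin's x) it turns in the grip: the gripper can stay pointing down.
Mind the look-alikes: they are no part of the job. There is more than one size of the spent; the one meant has the size given above.

How it is judged (in metres and radians):
On the way, in this order (a step that is already met when the one before it is completed fails the run):
1. the spent cartridge is inside the waste box, the flap still open (x of spent in the frame of bin between -0.065 and 0.065 m and y of spent in the frame of bin between -0.09 and 0.09 m and z of spent in the frame of bin below 0.08 m and value of joint flap above 1 rad), for 0.2 s.
2. the flap is shut (value of joint flap below 0.05 rad), for 0.2 s.
At the end, for the whole second after the job is handed in: the spent cartridge lies at rest inside the waste box, the flap is shut to within 0.05 rad (8 mm at the bar), and the fresh cartridge is within 40 mm of where it stood (x of spent in the frame of bin between -0.065 and 0.065 m and y of spent in the frame of bin between -0.09 and 0.09 m and z of spent in the frame of bin below 0.08 m and linear speed of spent below 0.05 m/s and value of joint flap below 0.05 rad and distance of fresh from where it was at the start of the episode below 0.04 m); the robot touches nothing.
It fails at once if the flap slams: it closes faster than 2.5 rad/s (about 0.4 m/s at the bar) (velocity of joint flap below -2.5 rad/s).
It fails at once if the fresh cartridge is moved by more than 40 mm (distance of fresh from where it was at the start of the episode above 0.04 m).
It also fails if it takes over 64 s, if anything falls off the work surface, if the arm or the gripper's body presses on something with over 40 N, if the wrist force passes 120 N, or if a joint passes its speed limit or range.

ROBOT

A 6-joint arm with a two-finger parallel gripper is mounted at the origin on the work surface. World frame = base frame: x ahead of the robot, y to its left, z up, the work surface at z = 0. Lengths are in mm, angles in rad, forces in N, time in s.
With the tool pointing down it reaches from about 275 to 825 mm from the base axis. Payload 4.9 kg.
Tool frame: the origin (TCP) lies midway between the tips of the shut fingers; the grasp point (between the pads) lies 19 mm behind it (r.hold_point_z is the distance from the TCP to the grasp point, in mm); z points along the fingers, y is the line along which they close (so a half turn about z gives the same grasp; the last joint's range is limited). The gripper opens to 85 mm and grips with 20 to 120 N. Pads are 22 mm wide; open, the fingers measure 114 mm over their backs; the gripper's body (76 mm by 85 mm) begins 54 mm behind the grasp point. The pads swing forward as they close: fully open they stand 13 mm farther back than shut.
Start: joints at [-1.481, 0.326, -0.193, 1.052, 0, 1.437], TCP at [122.076, -536.298, 231.281] pointing down, gripper open.
Joint ranges: [-2.65, 2.65], [-0.97, 1.79], [-1.3, 1.35], [-1.93, 2.1], [-1.47, 1.37], [-3.14, 3.14]. Speed limits (rad/s): [2.57, 2.57, 3.14, 3.14, 3.14, 3.14].

INTERFACE

Orientations are given as [roll, pitch, yaw] about the fixed x, y, z axes, in that order (R = Rz(yaw) Ry(pitch) Rx(roll)).
In Python, from plant import sense, cams, r, spotter gives the robot as it stands. The module is installed in compiled form; this text tells all that it offers.
- The arm moves only by the tool move_arm, never from a script. Its argument "steps" is a list of rows, each an object with "hand": the opening, from 0 (shut) to 1 (fully open); "delta_pos": the shift along the world's x, y, z in cm, a list of three; "spin": the turn about the world's z in degrees. A call has 1 to 5 rows; each row shifts and turns the commanded pose from where the row before left it; what a row does not reach is not made up. A row lasts 1/8 s, in which the tool goes at most 62.5 mm and 10.7 degrees, less where a joint would pass 70% of its speed; a pose out of reach is approached as far as the arm can. A call with a gripper value outside its range is refused whole. The fingers move at their own pace and stop on an object; "newtons" is the grip in N (left out, the last holds). Time passes only in rows, so rows that do not move let the fingers close. It gives the time, the measured TCP pose, the force, the opening and the grip force at its end, in the units of the state.
- sense(): the state, without advancing time (a new reading comes with each control period).
- cams.read_camera(name): name is "side" or "top"; returns the picture (480x640x3 uint8, blue, green, red); there is no depth.
- cams.camera_model(name): a dict with "fx", "fy", "cx", "cy" (pixels), "camera_from_world" (4x4, takes a point from world to camera coordinates). Camera axes: x right, y up, looking along -z (the intrinsics and any distortion apply to the point x, -y, -z); pixel columns grow to the right and rows downward; lengths in mm; the calibration is good to about 2 mm. A picture is of the moment at which its call begins. camera_model takes no time and is no camera call.
- r.hand_in(): hands the job in; it is judged then, once.
Trained networks look in the newest picture that a camera, given by its name, has taken for a name from the list of things; names that differ only in an ending like _2 or _b are one class to them, and where a whole thing is asked for, a point or a joint stands for the part that bears it (a point fixed in the world has none). Each returns a list of dicts, best first, with "confidence" (0 to 1); they miss things now and then, are a little off and sometimes report something else, mostly with a low value. They report only what shows in the picture. A call takes as long as a camera call. They do not tell look-alikes from the thing itself.
- spotter.recognise(query, camera): "position" ([x, y, z] in mm, in world coordinates, good to about 4 mm: the middle of the surface that is visible of it).
- spotter.masks_of(query, camera): "region" (480x640 bool, what is visible of it).
- spotter.pinpoint(query, camera): "position" ([x, y, z] in mm, in world coordinates, good to about 4 mm: a listed point, or the origin of a listed thing).
The state is a dict: "time": time; "qpos": joint angles; "qd": joint speeds; "joint_torque": joint torques, N m; "eef_pos": TCP position; "eef_rot": TCP orientation; "force": force on the tool from outside, world axes, zero at the start; "torque": the same for the moment, N m; "finger_gap": finger opening in mm; "grasp_force": force on a finger pad.
Only numpy, scipy, OpenCV 4.12 (cv2) and the standard library are available. Lean on these libraries where they do the work, as an engineer would, in place of code of your own. Each camera call takes 0.05 s, during which the arm holds its last target. There are 200 camera calls.

## Working session

There is one attempt and no reset: what is moved stays moved. The work goes in short steps, Python scripts to look and compute and a tool call to move; the robot and the scene stay as the last step left them, time stands still between calls to the robot, and variables do not carry over. Pictures are saved under pics/ and viewed, at most 13 in all, crops included, and the job is handed in when it is done.

Besides the shell and the picture viewer there is one more tool, called after "Call:" by a JSON object that holds its "method" and its "body". move_arm: Moves the arm, as the interface text tells. Its arguments: {"type":"object","properties":{"steps":{"type":"array","items":{"type":"object","properties":{"hand":{"type":"number"},"delta_pos":{"type":"array","items":{"type":"number"}},"spin":{"type":"number"}}}},"newtons":{"type":"number"}},"required":["steps"]}

```bash
mkdir -p pics
cat > h.py <<'E'
import numpy as np, cv2
from plant import sense, cams, r, spotter
def proj(c,P):
    m=cams.camera_model(c);T=np.array(m["camera_from_world"]);p=T[:3,:3]@np.array(P,float)+T[:3,3]
    return np.array([m["fx"]*p[0]/-p[2]+m["cx"], m["fy"]*-p[1]/-p[2]+m["cy"]])
def ray(c,uv):
    m=cams.camera_model(c);T=np.array(m["camera_from_world"]);R=T[:3,:3]
    d=np.array([(uv[0]-m["cx"])/m["fx"],-(uv[1]-m["cy"])/m["fy"],-1.])
    return -R.T@T[:3,3], R.T@d/np.linalg.norm(d)
def onz(c,uv,z):
    o,d=ray(c,uv);return o+d*(z-o[2])/d[2]
def tri(u1,u2):
    A=np.zeros((3,3));b=np.zeros(3)
    for c,u in(("top",u1),("side",u2)):
        o,d=ray(c,u);M=np.eye(3)-np.outer(d,d);A+=M;b+=M@o
    return np.linalg.solve(A,b)
E
python3 - <<'E'
from h import *
for c in("top","side"):
    cv2.imwrite(f"pics/{c}0.png",cams.read_camera(c)); m=cams.camera_model(c);print(c,{k:v for k,v in m.items() if k!="camera_from_world"},np.round(ray(c,(320,240)),2).tolist())
    for q in("spent","fresh","bin","bar"):
        for d in spotter.pinpoint(q,c): 
            p=d["position"];print(q,np.round(p),round(d["confidence"],2),proj(c,p).round())
E
```

```text
top {'fx': 520.9179190295505, 'fy': 520.9179190295505, 'cx': 317.8957605453523, 'cy': 242.07044111511718} [[481.72, -94.09, 851.44], [0.08, -0.03, -1.0]]
spent [ 439. -340.   -1.] 0.83 [453. 311.]
spent [ 545. -325.    1.] 0.79 [444. 246.]
spent [ 455. -257.    2.] 0.64 [402. 300.]
fresh [ 549. -169.   -0.] 0.95 [349. 242.]
bin [579. 115.  -0.] 0.69 [176. 219.]
bar [425. 135. 260.] 0.83 [ 95. 328.]
side {'fx': 446.51125070862423, 'fy': 446.51125070862423, 'cx': 323.9599548480092, 'cy': 235.96710682815018} [[509.61, -588.62, 711.23], [0.06, 0.65, -0.76]]
spent [ 542. -322.    1.] 0.95 [327. 403.]
spent [ 457. -257.   -1.] 0.66 [272. 369.]
fresh [ 550. -169.    0.] 0.67 [323. 319.]
bin [578. 116.   3.] 0.94 [323. 206.]
bar [427. 136. 264.] 0.96 [239. 101.]
```

View pics/top0.png

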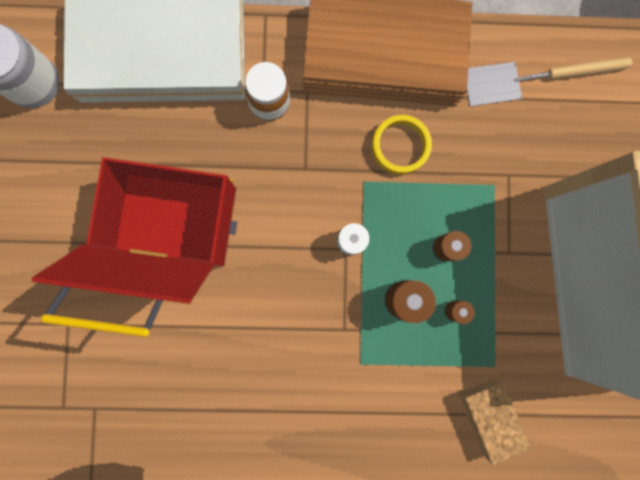

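View pics/side0.png

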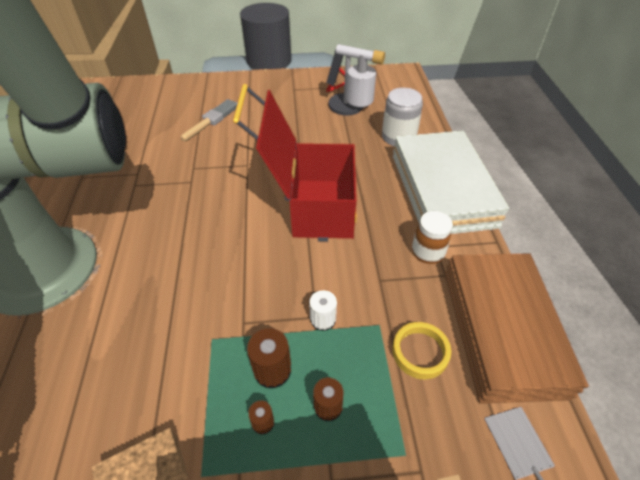

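The top view shows three brown cylinders, with tops at (456,246) medium, (413,301) large and (461,312) small. The white fresh one is at (353,238), the red box is around (160,220), and the yellow bar runs (45,319)–(147,332). In the side view the medium cylinder is at (328,392), the fresh one at (322,305), and the bar at (240,104). The medium brown cylinder matches the fresh one in size, so it should be the spent one. I'll refine the positions from both views.

Run:
```python
from h import *
s=sense();print(s["eef_pos"],s["eef_rot"],s["finger_gap"],r.hold_point_z)
def blob(c,lo,hi,box):
    im=cv2.imread(f"pics/{c}0.png");x0,y0,x1,y1=box
    m=cv2.inRange(cv2.cvtColor(im,cv2.COLOR_BGR2HSV),lo,hi)[y0:y1,x0:x1]
    n,l,st,ce=cv2.connectedComponentsWithStats(m);k=1+st[1:,4].argmax()
    pts=np.argwhere(l==k)[:,::-1]+[x0,y0];rc=cv2.minAreaRect(pts.astype(np.float32));return ce[k]+[x0,y0],rc,pts
ct,rt,pt=blob("top",(18,100,100),(38,255,255),(20,290,170,350))
cs,rs,ps=blob("side",(18,100,100),(38,255,255),(225,75,260,135))
print("bar px",ct,cs,"pos",tri(ct,cs))
z=tri(ct,cs)[2]
a=onz("top",pt[pt[:,0].argmin()],z);b=onz("top",pt[pt[:,0].argmax()],z);d=a-b;print("bar ends",a,b,np.linalg.norm(d),"bar dir deg",np.degrees(np.arctan2(d[1],d[0])))
for n,u,v in(("spent",(456.5,246),(328.5,393)),("large",(414.5,302),(268,347)),("small",(463,313),(260.5,413)),("fresh",(354,238.5),(323,299))):
    p=tri(u,v);print(n,"cap centre",p.round(1))
# widths from masks in top
for d in spotter.masks_of("spent","top")+spotter.masks_of("fresh","top"):
    pts=np.argwhere(d["region"])[:,::-1].astype(np.float32);print(cv2.minAreaRect(pts),d["confidence"])
# bin rim corners top pix
for n,u in(("far+y",(105,160)),("far-y",(233,180)),("-y near",(224,265))):print(n,onz("top",u,110).round())
```

```text
[ 122.06259538 -536.26415166  231.25923859] [-3.14150077e+00 -1.39487624e-05  2.23761999e-01] 85.6702510254389 18.700000000000003
bar px [ 94.46200873 324.85327511] [239.9382716  103.13168724] pos [428.52134302 135.6805347  260.87036344]
bar ends [438.06180419 194.82024236 260.87036344] [425.12238956  75.46447804 260.87036344] 120.05509954080921 bar dir deg 83.81270147104173
spent cap centre [ 542.7 -329.3   58. ]
large cap centre [ 456.5 -259.5   83.8]
small cap centre [ 440.2 -343.9   43.7]
fresh cap centre [ 549.6 -170.1   67.3]
((451.0, 246.5), (29.0, 38.0), 90.0) 0.94
((409.0, 302.0), (44.0, 50.0), 90.0) 0.94
((458.5, 312.5), (23.0, 29.0), 90.0) 0.58
((351.5, 239.0), (30.0, 31.0), 90.0) 0.69
far+y [648. 192. 110.]
far-y [625.   9. 110.]
-y near [502.  18. 110.]
```

The medium cylinder is the spent one: its cap is 29 px wide against 30 px for the fresh one, and its cap sits about 60 mm up. The bar is at about (428,136,261), and the bin yaw is about 173°. I'll approach now.

Call:
{"method": "move_arm", "body": {"steps": [{"delta_pos":[5.2,2.6,-1],"hand":1},{"delta_pos":[5.2,2.6,-1],"hand":1},{"delta_pos":[5.2,2.6,-1],"hand":1},{"delta_pos":[5.2,2.6,-1],"hand":1},{"delta_pos":[5.2,2.6,-1],"hand":1}], "newtons": 40}}

```text
validation failed for argument at $.st...
```

Call:
{"method": "move_arm", "body": {"steps": [{"delta_pos":[5.4,2.7,-1],"hand":1},{"delta_pos":[5.4,2.7,-1],"hand":1},{"delta_pos":[5.3,2.6,-1],"hand":1},{"delta_pos":[0,0,-3],"hand":1},{"delta_pos":[0,0,0],"hand":1}]}}

```text
validation failed for argument at $.st...
```

Run:
```python
from h import *
print(sense()["eef_pos"])
a=cams.read_camera("top");b=cams.read_camera("side")
cv2.imwrite("pics/m1.png",np.hstack([a[130:370,300:620],b[230:470,180:500]]))
for c in("top","side"):
    for d in spotter.pinpoint("spent",c):print(c,np.round(d["position"]),d["confidence"])
```

```text
[ 122.07660639 -536.30662867  231.29043359]
top [ 543. -329.   -1.] 0.83
top [ 441. -341.    1.] 0.55
side [ 440. -337.    2.] 0.94
side [ 456. -257.   -1.] 0.87
side [ 542. -326.   -0.] 0.84
```

View pics/m1.png

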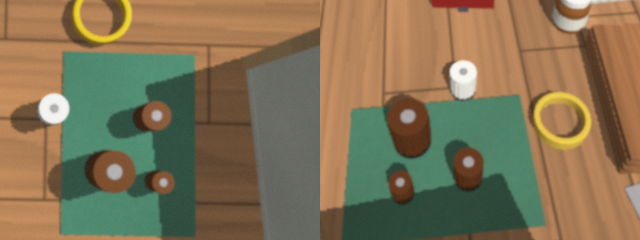

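The moves were refused and nothing has moved; the crop shows the scene unchanged, with the spent one at crop pixels (155,115) and (468,165). The rows may need every field, so I'll try one with spin included.

Call:
{"method": "move_arm", "body": {"steps": [{"delta_pos":[5.2,2.6,-1.0],"spin":0.0,"hand":1.0},{"delta_pos":[5.2,2.6,-1.0],"spin":0.0,"hand":1.0},{"delta_pos":[5.2,2.6,-1.0],"spin":0.0,"hand":1.0},{"delta_pos":[5.2,2.6,-1.0],"spin":0.0,"hand":1.0},{"delta_pos":[5.2,2.6,-1.0],"spin":0.0,"hand":1.0}], "newtons": 40}}

```text
time: 1.42
eef_pos: [383.7, -405.5, 181.2]
eef_rot: [3.141, -0.0, 0.224]
force: [0.7, -0.2, 0.3]
finger_gap: 85.5
grasp_force: 0.0
```

Call:
{"method": "move_arm", "body": {"steps": [{"delta_pos":[5.3,2.6,-1.0],"spin":0,"hand":1},{"delta_pos":[5.3,2.6,-1.0],"spin":0,"hand":1},{"delta_pos":[5.3,2.6,-1.0],"spin":0,"hand":1},{"delta_pos":[0,0,-3],"spin":0,"hand":1},{"delta_pos":[0,0,0],"spin":0,"hand":1}]}}

```text
time: 2.05
eef_pos: [539.9, -326.4, 118.7]
eef_rot: [-3.138, 0.004, 0.225]
force: [-0.1, -0.4, -0.2]
finger_gap: 85.6
grasp_force: 0.0
```

Run:
```python
from h import *
print(sense()["eef_pos"])
a=cams.read_camera("top");b=cams.read_camera("side")
cv2.imwrite("pics/m2.png",np.hstack([a[130:370,300:620],b[230:470,180:500]]))
```

```text
[ 539.87874717 -326.38699164  118.73716092]
```

View pics/m2.png

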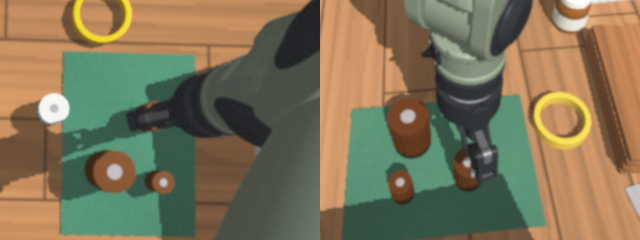

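The gripper stands right over the spent cartridge, at crop pixels (155,115) and (468,165). The neighbours are clear, so I'll go down and grip.

Call:
{"method": "move_arm", "body": {"steps": [{"delta_pos":[0.2,0,-4],"spin":0,"hand":1},{"delta_pos":[0,0,-4],"spin":0,"hand":1},{"delta_pos":[0,0,-2],"spin":0,"hand":1},{"delta_pos":[0,0,0],"spin":0,"hand":0.2},{"delta_pos":[0,0,0],"spin":0,"hand":0.2}], "newtons": 40}}

```text
time: 2.78
eef_pos: [543.9, -329.7, 23.3]
eef_rot: [3.139, -0.002, 0.223]
force: [-0.2, 0.4, -0.7]
finger_gap: 51.9
grasp_force: 0.0
```

Call:
{"method": "move_arm", "body": {"steps": [{"delta_pos":[0,0,0],"spin":0,"hand":0.2},{"delta_pos":[0,0,0],"spin":0,"hand":0.2}]}}

```text
time: 3.02
eef_pos: [544.3, -329.6, 23.6]
eef_rot: [3.138, -0.002, 0.224]
force: [0.1, 0.1, 7.1]
finger_gap: 43.1
grasp_force: 41.0
```

Gripped, with a 43 mm gap and 41 N. Now I'll lift.

Call:
{"method": "move_arm", "body": {"steps": [{"delta_pos":[0,0,3],"spin":0,"hand":0.2},{"delta_pos":[0,0,5.5],"spin":0,"hand":0.2},{"delta_pos":[0,0,6],"spin":0,"hand":0.2},{"delta_pos":[0,0,6],"spin":0,"hand":0.2},{"delta_pos":[0.5,1.0,5],"spin":0,"hand":0.2}]}}

```text
time: 3.65
eef_pos: [548.1, -318.9, 279.8]
eef_rot: [3.139, -0.002, 0.223]
force: [0.3, -0.7, -1.9]
finger_gap: 43.3
grasp_force: 40.9
```

Call:
{"method": "move_arm", "body": {"steps": [{"delta_pos":[0.6,4.5,0],"spin":-2,"hand":0.2},{"delta_pos":[0.6,4.5,0],"spin":-2,"hand":0.2},{"delta_pos":[0.6,4.5,0],"spin":-2,"hand":0.2},{"delta_pos":[0.6,4.5,0],"spin":-2,"hand":0.2},{"delta_pos":[0.6,4.5,0],"spin":-2,"hand":0.2}]}}

```text
time: 4.28
eef_pos: [578.1, -91.8, 277.0]
eef_rot: [3.141, -0.001, 0.048]
force: [0.7, -0.5, -0.4]
finger_gap: 43.3
grasp_force: 41.0
```

Call:
{"method": "move_arm", "body": {"steps": [{"delta_pos":[0.2,4.3,0],"spin":-2,"hand":0.2},{"delta_pos":[0.2,4.3,0],"spin":-2,"hand":0.2},{"delta_pos":[0.2,4.3,0],"spin":-2,"hand":0.2},{"delta_pos":[0.2,4.3,0],"spin":-2,"hand":0.2},{"delta_pos":[0.2,3.5,0],"spin":-2,"hand":0.2}]}}

```text
time: 4.9
eef_pos: [585.7, 62.5, 276.7]
eef_rot: [-3.099, 0.0, -0.039]
force: [0.6, -1.4, -0.4]
finger_gap: 43.4
grasp_force: 41.1
```

Run:
```python
from h import *
print(sense()["eef_pos"])
a=cams.read_camera("top");b=cams.read_camera("side")
cv2.imwrite("pics/m3.png",np.hstack([a[100:400,20:400],b[0:300,140:520]]))
```

```text
[585.74145278  62.54827266 276.68968998]
```

View pics/m3.png

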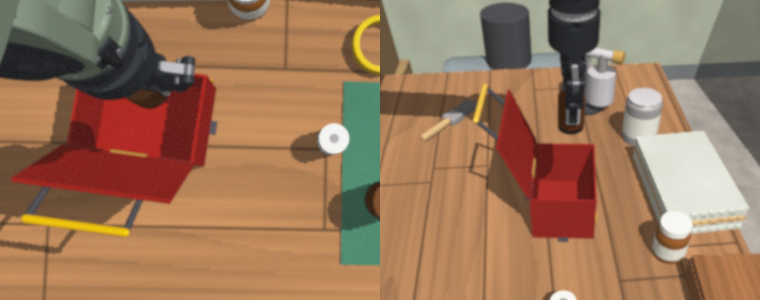

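The cartridge hangs over the box's −y side, around crop pixel (150,100) in the top view, and nothing is touching. The tool is short of the y target and slightly tilted, so I'll check the joints.

Run:
```python
from h import *
s=sense()
for k in("qpos","qd","joint_torque","force","eef_pos","eef_rot"):print(k,np.round(s[k],3))
```

```text
qpos [-0.042  0.373 -0.008  1.19   0.042  3.14 ]
qd [-0.018  0.001 -0.002 -0.003 -0.023  0.001]
joint_torque [ 8.4800e-01 -4.8530e+01  2.7737e+01  2.0000e-02  3.0200e-01 -2.0000e-03]
force [-1.028  0.54  -0.388]
eef_pos [585.857  61.555 276.42 ]
eef_rot [-3.1e+00  1.0e-03 -4.1e-02]
```

Call:
{"method": "move_arm", "body": {"steps": [{"delta_pos":[0,1.5,0],"spin":0,"hand":0.2},{"delta_pos":[0,0,0],"spin":0,"hand":0.2}]}}

```text
time: 5.25
eef_pos: [585.5, 69.8, 276.3]
eef_rot: [-3.095, 0.001, -0.03]
force: [0.6, -0.6, -1.1]
finger_gap: 43.3
grasp_force: 41.1
```

Run:
```python
from h import *
s=sense()
for k in("qpos","qd","joint_torque","force","eef_pos","eef_rot"):print(k,np.round(s[k],3))
```

```text
qpos [-0.031  0.375 -0.007  1.19   0.047  3.14 ]
qd [-0.002  0.    -0.    -0.001 -0.009  0.002]
joint_torque [ 2.0400e-01 -4.8501e+01  2.7700e+01  1.6000e-02  2.2200e-01 -1.0000e-03]
force [ 0.612 -0.618 -1.077]
eef_pos [585.538  69.801 276.269]
eef_rot [-3.095e+00  1.000e-03 -3.000e-02]
```

Joint 6 is at its limit (3.14), so I'll spin back the other way and then continue in y.

Call:
{"method": "move_arm", "body": {"steps": [{"delta_pos":[0,0,0],"spin":9,"hand":0.2},{"delta_pos":[0,0,0],"spin":9,"hand":0.2},{"delta_pos":[0,1.5,0],"spin":9,"hand":0.2},{"delta_pos":[0,2.0,0],"spin":5,"hand":0.2},{"delta_pos":[0,0,0],"spin":0,"hand":0.2}]}}

```text
time: 5.88
eef_pos: [585.5, 105.7, 276.2]
eef_rot: [-3.095, 0.001, 0.53]
force: [0.2, -0.8, -1.0]
finger_gap: 43.3
grasp_force: 41.0
```

Call:
{"method": "move_arm", "body": {"steps": [{"delta_pos":[0,0.5,-4],"spin":0,"hand":0.2},{"delta_pos":[0,0,-4],"spin":0,"hand":0.2},{"delta_pos":[0,0,-3],"spin":0,"hand":0.2},{"delta_pos":[0,0,-3],"spin":0,"hand":0.2},{"delta_pos":[0,0,0],"spin":0,"hand":0.2}]}}

```text
time: 6.5
eef_pos: [583.5, 109.2, 134.1]
eef_rot: [-3.093, 0.006, 0.527]
force: [-0.3, 0.3, -1.6]
finger_gap: 43.1
grasp_force: 41.0
```

Run:
```python
from h import *
print(sense()["eef_pos"])
a=cams.read_camera("top");b=cams.read_camera("side")
cv2.imwrite("pics/m4.png",np.hstack([a[100:400,20:400],b[0:300,140:520]]))
```

```text
[583.51921985 109.20843631 134.0599389 ]
```

View pics/m4.png

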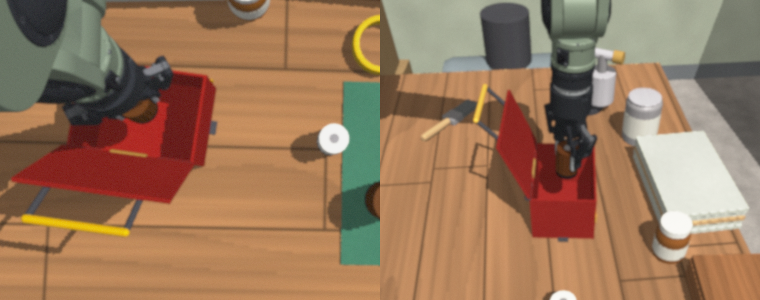

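The cartridge is between the walls, at crop pixels (140,105) and (567,160), with the flap untouched. I'll go a bit lower, release and rise.

Call:
{"method": "move_arm", "body": {"steps": [{"delta_pos":[0,0,-3],"spin":0,"hand":0.2},{"delta_pos":[0,0,-2.5],"spin":0,"hand":0.2},{"delta_pos":[0,0,0],"spin":0,"hand":0.2},{"delta_pos":[0,0,0],"spin":0,"hand":1},{"delta_pos":[0,0,0],"spin":0,"hand":1}]}}

```text
time: 7.22
eef_pos: [587.1, 110.3, 83.3]
eef_rot: [-3.096, -0.002, 0.529]
force: [0.1, 1.0, 0.6]
finger_gap: 77.3
grasp_force: 0.0
```

Call:
{"method": "move_arm", "body": {"steps": [{"delta_pos":[0,0,0],"spin":0,"hand":1},{"delta_pos":[0,0,4],"spin":0,"hand":1},{"delta_pos":[0,0,6],"spin":0,"hand":1},{"delta_pos":[0,0,6],"spin":0,"hand":1},{"delta_pos":[0,0,6],"spin":0,"hand":1}]}}

```text
time: 7.85
eef_pos: [585.3, 110.3, 303.9]
eef_rot: [-3.095, -0.0, 0.529]
force: [1.0, 0.6, -0.3]
finger_gap: 85.3
grasp_force: 0.0
```

Call:
{"method": "move_arm", "body": {"steps": [{"delta_pos":[-2,0.5,2],"spin":10.5,"hand":1},{"delta_pos":[-3.5,0.5,0],"spin":10.5,"hand":1},{"delta_pos":[-3.5,0.5,0],"spin":10.5,"hand":1},{"delta_pos":[-3.5,0.5,0],"spin":10.5,"hand":1},{"delta_pos":[-3.2,0.5,0],"spin":10.5,"hand":1}]}}

```text
time: 8.48
eef_pos: [427.3, 135.4, 321.8]
eef_rot: [-3.095, 0.001, 1.452]
force: [0.2, -0.5, 1.1]
finger_gap: 85.2
grasp_force: 0.0
```

Call:
{"method": "move_arm", "body": {"steps": [{"delta_pos":[0,0,0],"spin":0,"hand":1},{"delta_pos":[0,0,0],"spin":0,"hand":1}]}}

```text
time: 8.72
eef_pos: [429.2, 135.3, 321.9]
eef_rot: [-3.096, 0.001, 1.444]
force: [1.0, 0.1, -0.2]
finger_gap: 85.0
grasp_force: 0.0
```

Run:
```python
from h import *
print(sense()["eef_pos"],sense()["eef_rot"])
a=cams.read_camera("top");b=cams.read_camera("side")
cv2.imwrite("pics/m5.png",np.hstack([a[100:400,20:400],b[0:300,140:520]]))
for c in("top","side"):
  for q in("bar","spent","bin"):
    for d in spotter.pinpoint(q,c):print(c,q,np.round(d["position"]),round(d["confidence"],2))
```

```text
[429.1900747  135.27875031 321.86172807] [-3.09629874e+00  5.60150617e-04  1.44449496e+00]
top bar [427. 132. 262.] 0.77
top spent [ 455. -258.   -0.] 0.7
top spent [584. 109.   5.] 0.65
top spent [ 437. -341.   -0.] 0.58
top bin [579. 116.  -1.] 0.66
side bar [427. 135. 266.] 0.72
side spent [ 454. -254.   -0.] 0.95
side spent [585. 115.   4.] 0.86
side spent [ 439. -340.    2.] 0.66
side bin [580. 118.   0.] 0.94
```

View pics/m5.png

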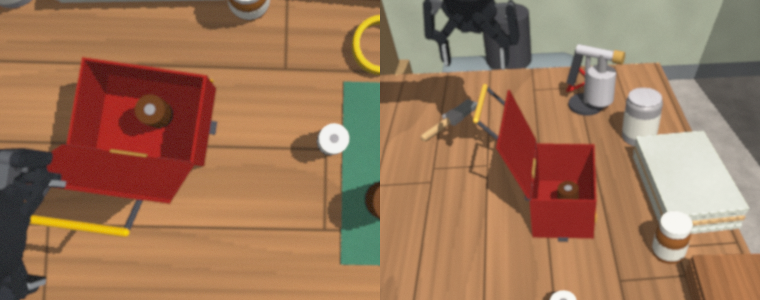

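The spent cartridge stands inside the box, at crop pixels (150,108) and (567,188). The bar is confirmed near (427,134,263), with the gripper above it. I'll half-close and lower onto it.

Call:
{"method": "move_arm", "body": {"steps": [{"delta_pos":[-0.1,0,0],"spin":0,"hand":0.55},{"delta_pos":[0,0,-1],"spin":0,"hand":0.55},{"delta_pos":[0,0,-2.5],"spin":0,"hand":0.55},{"delta_pos":[0,0,-2.5],"spin":0,"hand":0.55},{"delta_pos":[0,0,-1.5],"spin":0,"hand":0.55}], "newtons": 30}}

```text
time: 9.75
eef_pos: [426.7, 135.1, 244.7]
eef_rot: [-3.093, 0.001, 1.446]
force: [-0.8, -0.3, 1.2]
finger_gap: 47.1
grasp_force: 0.0
```

Call:
{"method": "move_arm", "body": {"steps": [{"delta_pos":[0,0,0],"spin":0,"hand":0.3},{"delta_pos":[0,0,0],"spin":0,"hand":0.3},{"delta_pos":[0,0,0],"spin":0,"hand":0},{"delta_pos":[0,0,0],"spin":0,"hand":0},{"delta_pos":[0,0,0],"spin":0,"hand":0}]}}

```text
time: 10.38
eef_pos: [427.7, 135.4, 246.9]
eef_rot: [-3.095, 0.0, 1.446]
force: [-1.4, 0.8, 4.3]
finger_gap: 8.9
grasp_force: 29.4
```

Run:
```python
from h import *
s=sense();print(s["eef_pos"],s["eef_rot"],s["finger_gap"],s["grasp_force"],s["force"])
a=cams.read_camera("top");b=cams.read_camera("side")
cv2.imwrite("pics/m6.png",np.hstack([a[100:400,20:400],b[0:300,140:520]]))
# world arc, a -> bar, bin (579.5,116.5) yaw 173; TCP = grasp
for yaw in(172.5,173.5):
  c,sn=np.cos(np.radians(yaw)),np.sin(np.radians(yaw))
  for A in np.r_[1.95,1.9,1.85,np.arange(1.8,-.01,-.1)]:
    x=65-170*np.cos(A)+25*np.sin(A);z=116+170*np.sin(A)+25*np.cos(A)
    if yaw==173.5 or A>1.8 or A<.05:print(yaw,round(A,2),round(x,1),np.round([579.5+c*x,116.5+sn*x,z],1))
```

```text
[427.66406587 135.39424269 246.93062764] [-3.09529752e+00  3.53320434e-04  1.44573904e+00] 8.909356639315565 29.44670408964157 [-1.44224565  0.78634396  4.25318097]
172.5 1.95 151.2 [429.6 136.2 264.7]
172.5 1.9 143.6 [437.1 135.2 268.8]
172.5 1.85 135.9 [444.8 134.2 272.5]
172.5 -0.0 -105.0 [683.6 102.8 141. ]
173.5 1.95 151.2 [429.3 133.6 264.7]
173.5 1.9 143.6 [436.8 132.8 268.8]
173.5 1.85 135.9 [444.5 131.9 272.5]
173.5 1.8 128.0 [452.4 131.  275.9]
173.5 1.7 111.7 [468.5 129.1 281.4]
173.5 1.6 95.0 [485.2 127.2 285.2]
173.5 1.5 77.9 [502.1 125.3 287.3]
173.5 1.4 60.7 [519.1 123.4 287.8]
173.5 1.3 43.6 [536.2 121.4 286.5]
173.5 1.2 26.7 [553.  119.5 283.5]
173.5 1.1 10.2 [569.4 117.7 278.8]
173.5 1.0 -5.8 [585.3 115.8 272.6]
173.5 0.9 -21.1 [600.5 114.1 264.7]
173.5 0.8 -35.5 [614.8 112.5 255.4]
173.5 0.7 -48.9 [628.1 111.  244.6]
173.5 0.6 -61.2 [640.3 109.6 232.6]
173.5 0.5 -72.2 [651.2 108.3 219.4]
173.5 0.4 -81.8 [660.8 107.2 205.2]
173.5 0.3 -90.0 [668.9 106.3 190.1]
173.5 0.2 -96.6 [675.5 105.6 174.3]
173.5 0.1 -101.7 [680.5 105.  157.8]
173.5 -0.0 -105.0 [683.8 104.6 141. ]
```

View pics/m6.png

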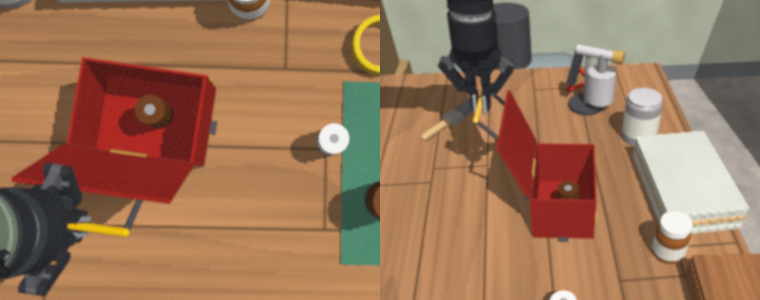

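The gripper holds the bar, at crop pixel (80,225), with 29 N, and the flap is still at its stop, about 1.95 rad. Now I'll follow the arc at about 0.1 rad per row, or 0.8 rad/s.

Call:
{"method": "move_arm", "body": {"steps": [{"delta_pos":[0.75,-0.09,0.41],"spin":0,"hand":0},{"delta_pos":[1.55,-0.19,0.71],"spin":0,"hand":0},{"delta_pos":[1.62,-0.2,0.55],"spin":0,"hand":0},{"delta_pos":[1.66,-0.2,0.38],"spin":0,"hand":0}]}}

```text
time: 10.98
eef_pos: [484.0, 128.6, 266.8]
eef_rot: [-3.094, 0.0, 1.446]
force: [0.1, 2.3, 1.2]
finger_gap: 8.8
grasp_force: 31.2
```

Call:
{"method": "move_arm", "body": {"steps": [{"delta_pos":[1.7,-0.21,0.21],"spin":0,"hand":0},{"delta_pos":[1.71,-0.21,0.05],"spin":0,"hand":0},{"delta_pos":[1.7,-0.21,-0.13],"spin":0,"hand":0},{"delta_pos":[1.68,-0.2,-0.3],"spin":0,"hand":0},{"delta_pos":[1.64,-0.2,-0.47],"spin":0,"hand":0}]}}

```text
time: 11.6
eef_pos: [569.0, 118.3, 260.2]
eef_rot: [-3.095, 0.0, 1.446]
force: [0.6, 3.0, 0.2]
finger_gap: 8.6
grasp_force: 30.5
```

Call:
{"method": "move_arm", "body": {"steps": [{"delta_pos":[1.59,-0.2,-0.62],"spin":0,"hand":0},{"delta_pos":[1.52,-0.19,-0.79],"spin":0,"hand":0},{"delta_pos":[1.43,-0.18,-0.93],"spin":0,"hand":0}]}}

```text
time: 11.98
eef_pos: [614.0, 112.7, 236.2]
eef_rot: [-3.094, 0.0, 1.446]
force: [1.8, 4.0, 3.1]
finger_gap: 8.4
grasp_force: 31.5
```

Call:
{"method": "move_arm", "body": {"steps": [{"delta_pos":[1.33,-0.16,-1.08],"spin":0,"hand":0},{"delta_pos":[1.22,-0.15,-1.2],"spin":0,"hand":0},{"delta_pos":[1.09,-0.13,-1.32],"spin":0,"hand":0},{"delta_pos":[0.96,-0.12,-1.42],"spin":0,"hand":0}]}}

```text
time: 12.48
eef_pos: [659.7, 106.9, 185.8]
eef_rot: [-3.095, 0.001, 1.446]
force: [0.9, 4.6, -0.1]
finger_gap: 8.8
grasp_force: 30.7
```

Run:
```python
from h import *
s=sense();print(s["eef_pos"],s["finger_gap"],s["grasp_force"],s["force"])
a=cams.read_camera("top");b=cams.read_camera("side")
cv2.imwrite("pics/m7.png",np.hstack([a[100:400,20:400],b[0:300,140:520]]))
for c in("top","side"):
    for d in spotter.pinpoint("bar",c):print(c,np.round(d["position"]),round(d["confidence"],2))
```

```text
[659.70017321 106.86647947 185.77497403] 8.84009795025196 30.696604549884796 [ 0.87489423  4.61932489 -0.05786958]
top [657. 104. 203.] 0.63
side [663. 106. 206.] 0.82
```

View pics/m7.png

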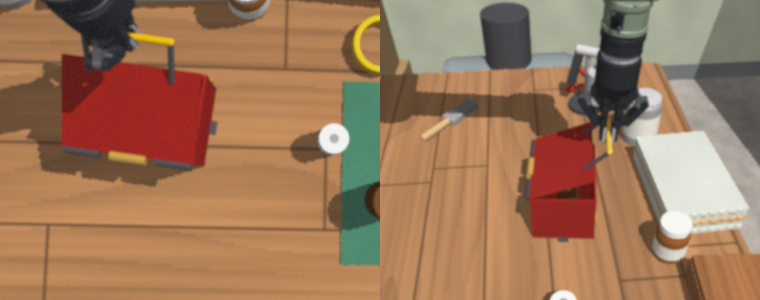

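The flap is nearly shut, at about 0.4 rad. The bar is still in the fingers, at crop pixels (130,38) and (608,130). I'll slow down for the last part.

Call:
{"method": "move_arm", "body": {"steps": [{"delta_pos":[0.81,-0.1,-1.51],"spin":0,"hand":0},{"delta_pos":[0.66,-0.08,-1.58],"spin":0,"hand":0},{"delta_pos":[0.28,-0.03,-0.82],"spin":0,"hand":0},{"delta_pos":[0.22,-0.03,-0.83],"spin":0,"hand":0},{"delta_pos":[0.18,-0.02,-0.84],"spin":0,"hand":0}]}}

```text
time: 13.3
eef_pos: [680.6, 104.1, 130.1]
eef_rot: [-3.094, 0.001, 1.446]
force: [1.5, 3.8, -1.3]
finger_gap: 8.9
grasp_force: 30.6
```

Call:
{"method": "move_arm", "body": {"steps": [{"delta_pos":[0.1,-0.01,-0.6],"spin":0,"hand":0},{"delta_pos":[0.04,0,-0.4],"spin":0,"hand":0},{"delta_pos":[0,0,0],"spin":0,"hand":0}]}}

```text
time: 13.68
eef_pos: [682.0, 104.0, 121.1]
eef_rot: [-3.095, 0.001, 1.446]
force: [1.1, 2.4, 0.1]
finger_gap: 8.9
grasp_force: 30.9
```

Call:
{"method": "move_arm", "body": {"steps": [{"delta_pos":[0,0,-0.2],"spin":0,"hand":0},{"delta_pos":[0,0,0],"spin":0,"hand":0},{"delta_pos":[0,0,-0.2],"spin":0,"hand":0},{"delta_pos":[0,0,0],"spin":0,"hand":0}]}}

```text
time: 14.18
eef_pos: [682.4, 103.9, 117.5]
eef_rot: [-3.096, 0.001, 1.445]
force: [2.1, 1.6, 4.8]
finger_gap: 8.8
grasp_force: 31.3
```

Call:
{"method": "move_arm", "body": {"steps": [{"delta_pos":[0,0,-0.2],"spin":0,"hand":0},{"delta_pos":[0,0,0],"spin":0,"hand":0}]}}

```text
time: 14.42
eef_pos: [682.6, 103.9, 115.8]
eef_rot: [-3.096, 0.001, 1.445]
force: [2.5, 2.0, 5.8]
finger_gap: 8.6
grasp_force: 31.4
```

Run:
```python
from h import *
s=sense();print(s["eef_pos"],s["finger_gap"],s["grasp_force"],s["force"])
a=cams.read_camera("top");b=cams.read_camera("side")
cv2.imwrite("pics/m8.png",np.hstack([a[100:300,20:280],b[80:280,240:500]])[:, :])
for c in("top","side"):
    for d in spotter.pinpoint("bar",c):print(c,np.round(d["position"]),round(d["confidence"],2))
```

```text
[682.63046533 103.91546121 115.79573554] 8.603473296593164 31.437678337097168 [2.51320233 2.04052591 5.81984815]
side [684. 105. 136.] 0.76
```

View pics/m8.png

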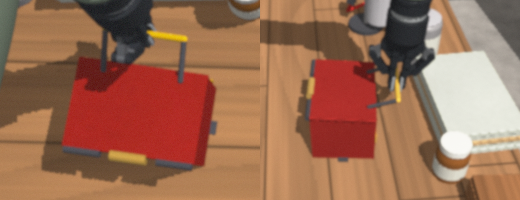

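The flap looks flat on the box and the downward force has levelled at about 6 N, so it's shut. I'll open the fingers slightly and rise.

Call:
{"method": "move_arm", "body": {"steps": [{"delta_pos":[0,0,0],"spin":0,"hand":0.35},{"delta_pos":[0,0,0],"spin":0,"hand":0.35},{"delta_pos":[0,0,0],"spin":0,"hand":0.35},{"delta_pos":[0,0,2],"spin":0,"hand":0.35},{"delta_pos":[0,0,4],"spin":0,"hand":0.35}]}}

```text
time: 15.25
eef_pos: [680.1, 103.8, 173.0]
eef_rot: [-3.089, 0.002, 1.445]
force: [0.0, 0.1, -0.6]
finger_gap: 30.0
grasp_force: 0.0
```

Call:
{"method": "move_arm", "body": {"steps": [{"delta_pos":[0,0,5],"spin":0,"hand":0.35},{"delta_pos":[0,0,5],"spin":0,"hand":0.35},{"delta_pos":[0,-4,4],"spin":0,"hand":0.35},{"delta_pos":[0,-5,0],"spin":0,"hand":0.35},{"delta_pos":[0,-5,0],"spin":0,"hand":0.35}]}}

```text
time: 15.88
eef_pos: [681.9, -37.1, 315.6]
eef_rot: [-3.095, 0.001, 1.446]
force: [-0.8, -0.7, -0.7]
finger_gap: 29.9
grasp_force: 0.0
```

Run:
```python
from h import *
s=sense();print(s["eef_pos"],s["finger_gap"],s["force"])
a=cams.read_camera("top");b=cams.read_camera("side")
cv2.imwrite("pics/m9.png",np.hstack([a[100:400,20:400],b[0:300,140:520]]))
for c in("top","side"):
  for q in("bar","fresh"):
    for d in spotter.pinpoint(q,c):print(c,q,np.round(d["position"]),round(d["confidence"],2))
print("bar px if shut / .05 / .1",[proj(c,p).round(1) for p in([683.8,104,141],[682.5,104,149.5],[680.5,104,157.8]) for c in("top","side")])
```

```text
[681.92869416 -37.09965815 315.56310505] 29.871710575421663 [-0.7605855  -0.66123047 -0.70688716]
top bar [680. 103. 138.] 0.72
top fresh [ 550. -170.   -0.] 0.87
side bar [683. 104. 140.] 0.6
side fresh [ 549. -174.   -2.] 0.73
bar px if shut / .05 / .1 [array([162.6, 131.2]), array([376.2, 158.2]), array([160.9, 130.4]), array([375.9, 154.9]), array([159.2, 130. ]), array([375.3, 151.6])]
```

View pics/m9.png

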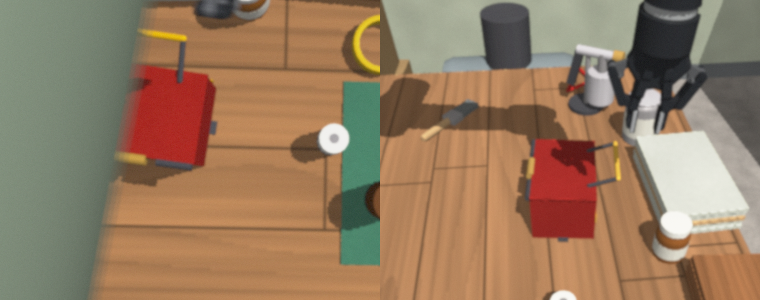

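The flap lies flat and the bar is at (617,160) in the crop, which matches the shut prediction in the side view. The bar height reads about 139–140 mm, the fresh cartridge is where it stood, and the gripper is clear.

```bash
python3 -c "
from plant import r
print(r.hand_in())"
```

```text
the job is handed in; nothing more can be done
None
```

The spent cartridge is in the waste box, the flap was eased fully shut by its bar, the fresh cartridge is where it stood, and the job is handed in (the hand-in gave no verdict).

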